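# Feel out the real cells and load them into the spring-contact charger

## Task

Get the charger going: take the blue fibre cleaner off it and set it on the bench clear of it, and load every real cell into a bay of its own, raised-button end at the contact rail, flat end against the spring contact, fully down on its saddles. Some cells are hollow dummies that look just the same but feel lighter in the hand (about 50 g against 150 g): those go in the shallow grey tray. With everything in place, press the green start button fully home and let go.

Things in the scene. Friction and masses are not known exactly. Their poses are not given: they have to be found in the camera images.
- cell_a: teal-sleeved cylindrical cell, 32 mm diameter, 70 mm long, lying level; real (135-165 g) or a hollow dummy (45-55 g), which looks the same. Origin mid-length on the axis; own +x along the axis to the raised-button (+) end (button 11 mm wide, 2 mm high, tip at x = 35 mm; pale ring near it); flat (-) end at x = -35 mm. Rolls a little, soon stops. May be absent.
- cell_b: teal-sleeved cylindrical cell, 32 mm diameter, 70 mm long, lying level; real (135-165 g) or a hollow dummy (45-55 g), which looks the same. Origin mid-length on the axis; own +x along the axis to the raised-button (+) end (button 11 mm wide, 2 mm high, tip at x = 35 mm; pale ring near it); flat (-) end at x = -35 mm. Rolls a little, soon stops. May be absent.
- cell_c: teal-sleeved cylindrical cell, 32 mm diameter, 70 mm long, lying level; real (135-165 g) or a hollow dummy (45-55 g), which looks the same. Origin mid-length on the axis; own +x along the axis to the raised-button (+) end (button 11 mm wide, 2 mm high, tip at x = 35 mm; pale ring near it); flat (-) end at x = -35 mm. Rolls a little, soon stops. May be absent.
- cell_d: teal-sleeved cylindrical cell, 32 mm diameter, 70 mm long, lying level; real (135-165 g) or a hollow dummy (45-55 g), which looks the same. Origin mid-length on the axis; own +x along the axis to the raised-button (+) end (button 11 mm wide, 2 mm high, tip at x = 35 mm; pale ring near it); flat (-) end at x = -35 mm. Rolls a little, soon stops. May be absent.
- cell_e: teal-sleeved cylindrical cell, 32 mm diameter, 70 mm long, lying level; real (135-165 g) or a hollow dummy (45-55 g), which looks the same. Origin mid-length on the axis; own +x along the axis to the raised-button (+) end (button 11 mm wide, 2 mm high, tip at x = 35 mm; pale ring near it); flat (-) end at x = -35 mm. Rolls a little, soon stops. May be absent.
- charger: fixed cell charger, 106 (x) by 206 mm (y), 40 mm high; origin at the underside below the middle bay; +x from the spring side (near the robot) to the contact rail. Three bays along x at y = 57, 0, -57 mm; in each a cell lies on two V saddles (x = -21 to -12 and 26 to 36 mm), finger room between the saddles down to the pan, 7 mm up. Grey block with the button at y = -80 to -123, x = -52 to -14 mm, 37 mm high.
- bay_1 (a point): centre of a cell seated in bay 1 (charger frame x = 5, y = 57, z = 34 mm); axes as the charger's
- bay_2 (a point): centre of a cell seated in bay 2 (charger frame x = 5, y = 0, z = 34 mm); axes as the charger's
- bay_3 (a point): centre of a cell seated in bay 3 (charger frame x = 5, y = -57, z = 34 mm); axes as the charger's
- spring_1 (a joint): travel of bay 1's spring contact, 0 free to 0.012 m at its stop (2.5 N to 5.5 N), 0.006 with a cell seated; a steel plate 22 mm wide, from 17 to 38 mm above the charger's underside, face at charger x = -24 mm when free, pushed towards -x. The free gap to the rail is 64 mm: push it back with the cell's flat end, button end held high, then tip that end down
- spring_2 (a joint): the same for bay 2
- spring_3 (a joint): the same for bay 3
- contact_rail (a point): point on the inner face of the fixed contact rail, at the middle bay (charger x = 40, y = 0, z = 34 mm). The rail is 14 mm thick and runs across all bays, its top 40 mm above the charger's underside; the wall behind the spring contacts (x = -52 to -42 mm) and the dividers between bays (y = +-28.5 mm, 3 mm thick, x < -14 and x > 26 mm) are as high
- start_button (a joint): travel of the green start button on the charger's pod, 0 free to 0.005 m fully home, springs back; fully home takes 4 N
- start_button_top (a point): centre of the top face of the green start button (22 mm across), pressed straight down
- dummy_tray: shallow grey tray with a black liner for the dummies, fixed, outside 92 (own x) by 132 mm (own y), walls 17 mm high and 4 mm thick, floor 3 mm up; origin at the centre of the underside; takes two dummies side by side, lying along its own x
- fibre_cleaner: blue box-shaped fibre end cleaner, 34 (own x) by 90 (own y) by 30 mm high, 50 g; origin at the middle of the underside; at the start it lies crosswise on the charger, on the contact rail and the dividers, its underside 40 mm above the charger's; grasp it across the 34 mm
- screw_pot: bystander: aluminium pot of screws, 47 mm across, 21 mm high, loose on the bench; leave it alone

How it is judged:
By the outcome, as a careful person would: the job done as asked, in the order asked, and still so for the second after the job is handed in, with the robot touching nothing.
Of cell_a, cell_b, cell_c, cell_d, cell_e only 3 to 5 are there at a start; the rules pass over those that are not, and their reading is None.
At some moment in a run one of fibre_cleaner may be knocked a few centimetres aside while the robot is not near it.
Once in a run the grip may slacken for a moment while it holds something.
It also fails if it takes over 210 s, if anything falls off the work surface, if the arm or the gripper's body presses on something with over 40 N, if the wrist force passes 120 N, or if a joint passes its speed limit or range.

## Robot

A 6-joint arm with a two-finger parallel gripper is mounted at the origin on a cart in front of the work surface, level with it; the furniture and walls round the work are solid. World frame = base frame: x ahead of the robot, y to its left, z up, the work surface at z = 0. Lengths are in m, angles in rad, forces in N, time in s.
With the tool pointing down it reaches from about 0.375 to 0.975 m from the base axis. Payload 3.8 kg.
Tool frame: the origin (TCP) lies between the finger pads; the fingertips stand 14 mm ahead of it and the grasp point (between the pads) lies 5 mm behind it (bot.tips_ahead is the distance from the TCP to the fingertips, in m); z points along the fingers, y is the direction in which the jaws open and shut (so a half turn about z gives the same grasp; the last joint's range is limited). The gripper opens to 85 mm and grips with 20 to 120 N. Pads are 22 mm wide; open, the fingers measure 114 mm over their backs; the gripper's body (76 mm by 85 mm) begins 54 mm behind the grasp point. The pads swing forward as they close: fully open they stand 13 mm farther back than shut.
Start: joints at [-1.326, 0.264, 1.604, -0, 1.274, -0.037], TCP at [0.188, -0.648, 0.245] pointing down, gripper open.
Joint ranges: [-2.63, 2.63], [-0.94, 2.18], [0.31, 2.57], [-1.31, 4.45], [0, 2.66], [-2.55, 2.55]. Speed limits (rad/s): [2.57, 2.57, 3.14, 3.14, 3.14, 3.14].

## Interface

Orientations are given as a unit quaternion [w, x, y, z].
In Python, from rig import bot gives the robot as it stands. Calls block until the motion is done:
- bot.movep(position, orientation): joint-space move of the TCP to a pose.
- bot.move_straight(position, vel=0.15, rotation=None): straight line of the TCP; rotation=None keeps the orientation; vel is the mean speed in m/s.
- bot.move_j(angles): joint-space move.
- bot.set_gripper(opening, f_grip=None): opening from 0.0 (shut) to 1.0 (fully open); f_grip is the grip in N (None keeps the last); returns when the fingers have stopped.
- bot.pause(seconds).
- bot.solve_ik(position, orientation): joint angles nearest the present ones, or None.
- bot.snapshot(name): name is "scene" or "top" or "wrist"; returns a dict with "pixels" (420x560x3 uint8, red, green, blue), "fovy" (degrees; the focal length in pixels is half the picture's height over the tangent of half this angle, whatever the lens; pixels are square), "cx", "cy" (the principal point, pixels), "k1" (the pictures are not rectified: a ray, as slopes to the right and down, at radius r is drawn at 1 + k1 r^2 times it, then the intrinsics apply), "view" (4x4, takes a point from world to camera coordinates); the wrist camera has in their place "mount" (4x4, takes a point from camera to tool coordinates, whose origin is the TCP and whose axes are the flange's). Camera axes: x right, y up, looking along -z (the intrinsics and any distortion apply to the point x, -y, -z); pixel columns grow to the right and rows downward; lengths in m; the calibration is good to about 2 mm. A picture is of the moment at which its call begins: read the wrist's pose just before it. There is no depth.
A pose or a line that the arm cannot do raises bot.IKError and nothing moves.
- bot.finish_job(): hands the job in, once; it reports no verdict.
Readings, each from a call of its own:
- bot.get_clock(): time.
- bot.get_joints(): joint angles.
- bot.get_qvel(): joint speeds.
- bot.get_tau(): joint torques, N m.
- bot.get_ee_pos(): TCP position.
- bot.get_ee_rot(): TCP orientation.
- bot.get_contact_force(): force on the tool from outside, world axes, zero at the start.
- bot.get_wrist_torque(): the same for the moment, N m.
- bot.get_finger_gap(): opening from 0.0 (shut) to 1.0 (fully open).
Only numpy, scipy, OpenCV 4.12 (cv2) and the standard library are available. Lean on these libraries where they do the work, as an engineer would, in place of code of your own. Each camera call takes 0.05 s, during which the arm holds its last target. There are 200 camera calls.

## Working session

There is one attempt and no reset: what is moved stays moved. The work goes in short steps, each a Python script; the robot and the scene stay as the last script left them, time stands still between calls to the robot, and variables do not carry over. Pictures are saved under pics/ and viewed, about 12 in all and at most 16, crops included, and the job is handed in when it is done.

```bash
ls; mkdir -p pics
python3 - <<'E'
from rig import bot
import cv2,numpy as np,pickle
for n in("scene","top","wrist"):
    s=bot.snapshot(n); pickle.dump(s,open(f"pics/{n}0.pkl","wb"))
    cv2.imwrite(f"pics/{n}0.png",s["pixels"][:,:,::-1])
    print(n,{k:(np.round(v,3).tolist() if k!="pixels" else 0) for k,v in s.items()})
print(bot.get_ee_pos(),bot.get_ee_rot(),bot.get_clock(),bot.get_contact_force(),bot.tips_ahead)
E
```

```text
pics
scene {'pixels': 0, 'fovy': 54.337, 'cx': 280.645, 'cy': 206.59, 'k1': -0.08, 'view': [[-0.796, -0.605, -0.021, 0.572], [0.386, -0.534, 0.752, -0.173], [-0.467, 0.59, 0.659, -0.765], [0.0, 0.0, 0.0, 1.0]]}
top {'pixels': 0, 'fovy': 50.359, 'cx': 275.955, 'cy': 204.85, 'k1': 0.051, 'view': [[-0.082, -0.997, 0.005, 0.246], [0.975, -0.079, 0.208, -0.552], [-0.207, 0.022, 0.978, -0.827], [0.0, 0.0, 0.0, 1.0]]}
wrist {'pixels': 0, 'fovy': 61.38, 'cx': 279.825, 'cy': 210.503, 'k1': -0.027, 'mount': [[-0.0, 0.955, 0.296, 0.075], [1.0, 0.0, -0.0, 0.0], [-0.0, 0.296, -0.955, -0.127], [0.0, 0.0, 0.0, 1.0]]}
[ 0.18755577 -0.64785656  0.24423738] [-8.76498818e-04  9.90090371e-01  1.40428905e-01 -1.04761759e-04] 0.15 [-0.61225057  0.09981951 -0.27811335] 0.014
```

View pics/top0.png

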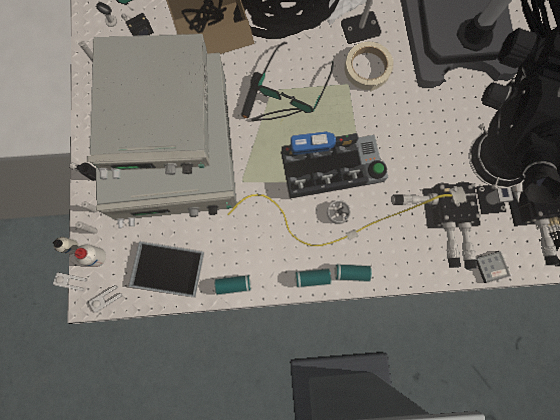

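View pics/scene0.png

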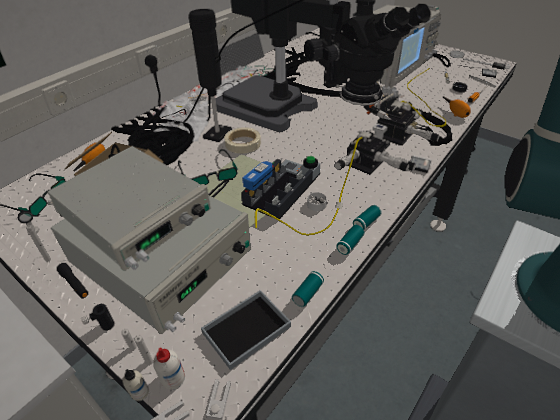

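Top view: charger at about (335,165), with the blue cleaner at (312,141) and the green button at (376,169). The tray is at (166,268), the pot at (339,211), and three cells at (232,285), (313,278) and (353,272). I'll compute rough positions, then get closer pictures.

```bash
cat > h.py <<'E'
import numpy as np,cv2,pickle
from scipy.spatial.transform import Rotation as R
def rot(q): return R.from_quat([q[1],q[2],q[3],q[0]])
def quat(r):
    x,y,z,w=r.as_quat(); return [w,x,y,z]
def cam(s,pos=None,q=None):
    """world->camera 4x4"""
    if "view" in s: return np.array(s["view"])
    T=np.eye(4);T[:3,:3]=rot(q).as_matrix();T[:3,3]=pos
    return np.linalg.inv(T@np.array(s["mount"]))
def K(s):
    f=s["pixels"].shape[0]/2/np.tan(np.radians(s["fovy"])/2)
    return np.array([[f,0,s["cx"]],[0,f,s["cy"]],[0,0,1.]]),np.array([s["k1"],0,0,0.])
F=np.diag([1.,-1,-1])
def proj(s,V,P):
    k,d=K(s); P=np.atleast_2d(P)
    rv=cv2.Rodrigues(F@V[:3,:3])[0]
    return cv2.projectPoints(P.astype(float),rv,F@V[:3,3],k,d)[0][:,0]
def plane(s,V,uv,z):
    k,d=K(s)
    n=cv2.undistortPoints(np.array(uv,float).reshape(-1,1,2),k,d)[:,0]
    ray=(F@V[:3,:3]).T@np.c_[n,np.ones(len(n))].T
    c=-V[:3,:3].T@V[:3,3]
    return (c[:,None]+ray*((z-c[2])/ray[2])).T
def down(yaw): # tool z down, tool x along yaw, so jaws (y) at yaw-90
    return R.from_euler('z',yaw)*R.from_euler('x',np.pi)
def snap(bot,n,name):
    p,q=bot.get_ee_pos(),bot.get_ee_rot(); s=bot.snapshot(n); V=cam(s,p,q)
    pickle.dump((s,V),open(f"pics/{name}.pkl","wb"))
    cv2.imwrite(f"pics/{name}.png",s["pixels"][:,:,::-1]); return s,V
E
python3 - <<'E'
from h import *
s=pickle.load(open("pics/top0.pkl","rb"));V=cam(s)
print(np.round(plane(s,V,[(215,286),(249,284),(296,278),(330,277),(336,271),(371,273)],.016),3))
print("tray",np.round(plane(s,V,[(140,242),(203,248),(193,296),(129,289)],.017),3))
print("chg",np.round(plane(s,V,[(281,160),(290,197),(339,211),(376,168)],.037),3))
print("cleaner",np.round(plane(s,V,[(291,141),(335,140)],.07),3))
im=s["pixels"][:,:,::-1]
cv2.imwrite("pics/topc.png",cv2.resize(im[120:300,190:400],None,fx=3.5,fy=3.3,interpolation=cv2.INTER_CUBIC))
from rig import bot
print(rot(bot.get_ee_rot()).as_matrix().round(2))
for p in [(.42,-.1,.4),(.35,-.1,.35),(.45,0,.35),(.5,-.1,.3)]:
  for y in (0,np.pi,np.pi/2,-np.pi/2): print(p,y,bot.solve_ik(p,quat(down(y))))
E
```

```text
[[0.424 0.334 0.016]
 [0.423 0.266 0.016]
 [0.427 0.172 0.016]
 [0.423 0.104 0.016]
 [0.434 0.09  0.016]
 [0.425 0.021 0.016]]
tray [[0.525 0.48  0.017]
 [0.502 0.354 0.017]
 [0.409 0.378 0.017]
 [0.433 0.503 0.017]]
chg [[ 0.669  0.182  0.037]
 [ 0.589  0.17   0.037]
 [ 0.552  0.074  0.037]
 [ 0.636 -0.012  0.037]]
cleaner [[0.696 0.16  0.07 ]
 [0.691 0.072 0.07 ]]
[[ 0.96  0.28 -0.  ]
 [ 0.28 -0.96  0.  ]
 [ 0.   -0.   -1.  ]]
(0.42, -0.1, 0.4) 0 [-2.91448713e-01 -2.66934579e-01  1.85639546e+00 -4.44089210e-16
  1.55213177e+00  1.27934761e+00]
(0.42, -0.1, 0.4) 3.141592653589793 [-0.29144871 -0.26693458  1.85639546  0.          1.55213177 -1.86224504]
(0.42, -0.1, 0.4) 1.5707963267948966 [-0.29144871 -0.26693458  1.85639546  0.          1.55213177 -0.29144871]
(0.42, -0.1, 0.4) -1.5707963267948966 None
(0.35, -0.1, 0.35) 0 [-3.46758681e-01 -4.04974812e-01  2.04167639e+00 -4.44089210e-16
  1.50489107e+00  1.22403765e+00]
(0.35, -0.1, 0.35) 3.141592653589793 [-0.34675868 -0.40497481  2.04167639  0.          1.50489107 -1.91755501]
(0.35, -0.1, 0.35) 1.5707963267948966 [-0.34675868 -0
[... 156 characters left out ...]
.91007714e+00 -4.44089210e-16
  1.45375502e+00  1.51543472e+00]
(0.45, 0, 0.35) 3.141592653589793 [-0.05536161 -0.22223951  1.91007714  0.          1.45375502 -1.62615794]
(0.45, 0, 0.35) 1.5707963267948966 [-0.05536161 -0.22223951  1.91007714  0.          1.45375502 -0.05536161]
(0.45, 0, 0.35) -1.5707963267948966 None
(0.5, -0.1, 0.3) 0 [-2.46247907e-01 -8.24492258e-02  1.87946613e+00 -4.44089210e-16
  1.34457575e+00  1.32454842e+00]
(0.5, -0.1, 0.3) 3.141592653589793 [-0.24624791 -0.08244923  1.87946613  0.          1.34457575 -1.81704423]
(0.5, -0.1, 0.3) 1.5707963267948966 [-0.24624791 -0.08244923  1.87946613  0.          1.34457575 -0.24624791]
(0.5, -0.1, 0.3) -1.5707963267948966 None
```

View pics/topc.png

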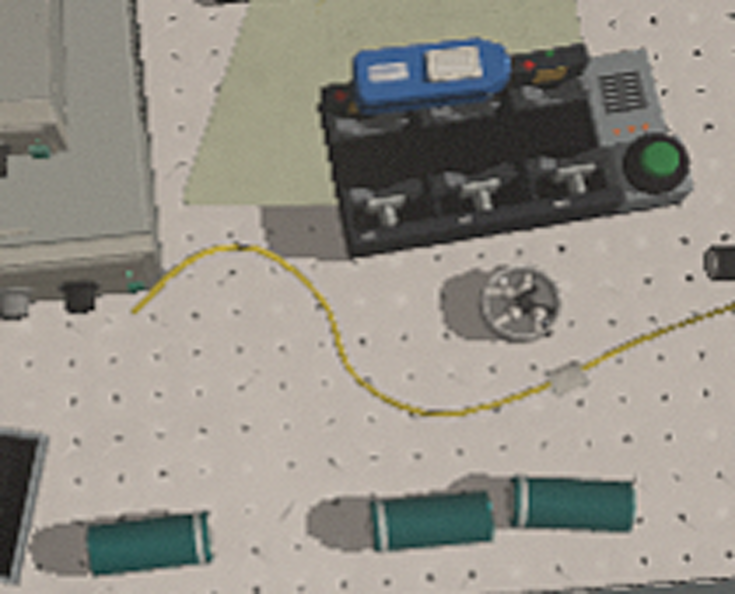

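Three cells are visible. In the left one the pale ring is at its right (-y) end; the other two have it at the left (+y) end. I'll move close for wrist views of the charger and cells, retracting radially first to stay clear of the microscope.

Run:
```python
from rig import bot
from h import *
bot.movep([.096,-.375,.33],quat(R.from_quat(rot(bot.get_ee_rot()).as_quat())))
bot.movep([.40,.10,.33],quat(down(np.pi)))
print(bot.get_clock(),bot.get_ee_pos(),bot.get_joints().round(3) if hasattr(bot.get_joints(),'round') else bot.get_joints())
snap(bot,"wrist","w1")   # cells
bot.movep([.58,.09,.25],quat(down(np.pi)))
snap(bot,"wrist","w2"); print(bot.get_clock(),bot.get_ee_pos(),bot.get_contact_force())
```

```text
3.3333 [0.40020883 0.0993912  0.32990635] [ 0.183 -0.295  2.002 -0.     1.435 -1.386]
4.2417 [0.57951642 0.08988972 0.25106306] [ 0.52732275  0.42218392 -0.51928277]
```

View pics/w1.png

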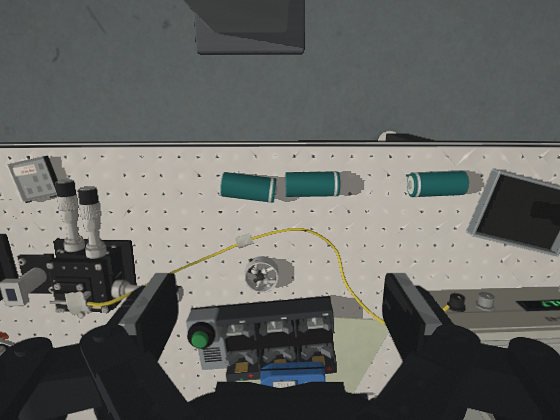

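View pics/w2.png

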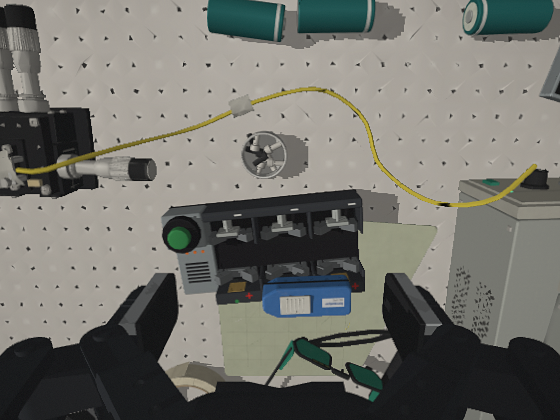

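w1 shows the cells at (248,187), (313,184) and (438,183), with rings at their right, right and left ends. w2 shows the charger with corners near (359,191), (364,291) and (217,300), the green button at (179,238), the cleaner at (307,299) and the pot at (264,154). I'll zoom in to pick corners.

Run:
```python
from h import *
im=cv2.imread("pics/w2.png")[180:330,150:380]
im=cv2.resize(im,None,fx=3.4,fy=3.4,interpolation=cv2.INTER_CUBIC)
for i in range(0,230,20): cv2.putText(im,str(150+i),(int(i*3.4),8),0,.35,(0,0,255)); cv2.line(im,(int(i*3.4),9),(int(i*3.4),14),(0,0,255))
for i in range(0,150,20): cv2.putText(im,str(180+i),(0,int(i*3.4)+4),0,.35,(0,0,255))
cv2.imwrite("pics/w2c.png",im)
```

```text
(no output)
```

View pics/w2c.png

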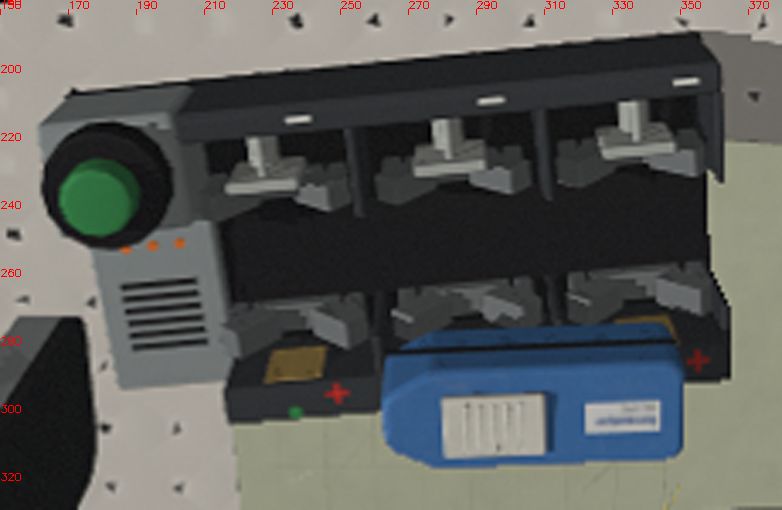

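```bash
cat > meas.py <<'E'
from h import *
from scipy.optimize import least_squares
def c2p(P): return np.array(P,float)/3.4+[150,180]
s,V=pickle.load(open("pics/w2.pkl","rb"))
uv=c2p([(640,155),(451,172),(265,191),(730,380),(228,420),(720,66)])
M=np.array([(-24,57,38),(-24,0,38),(-24,-57,38),(54,83,40),(54,-80,40),(-52,83,40)])/1000
def W(p): c,si=np.cos(p[2]),np.sin(p[2]); return M@np.array([[c,si,0],[-si,c,0],[0,0,1]])+[p[0],p[1],0]
u=np.array([[1,1]]*3+[[0,1]]*2+[[0,1]])  # end faces: use x info only
r=least_squares(lambda p:((proj(s,V,W(p))-uv)*u).ravel(),[.63,.09,.0]); print("charger",r.x.round(4),r.fun.round(1), (proj(s,V,W(r.x))-uv).round(1).tolist())
print("btn",plane(s,V,c2p([(98,198)]),.045).round(4))
print("cleaner ctr,ends",plane(s,V,c2p([(533,405),(385,352),(678,340),(432,467),(680,460)]),.07).round(4).tolist())
t=pickle.load(open("pics/top0.pkl","rb")); 
for n,(s,V) in {"w1":pickle.load(open("pics/w1.pkl","rb")),"top":(t,cam(t))}.items():
    hsv=cv2.cvtColor(s["pixels"],cv2.COLOR_RGB2HSV)
    m=cv2.inRange(hsv,(80,90,30),(100,255,255))
    m=cv2.morphologyEx(m,cv2.MORPH_CLOSE,np.ones((9,9)))
    for c in cv2.findContours(m,cv2.RETR_EXTERNAL,cv2.CHAIN_APPROX_NONE)[0]:
        if cv2.contourArea(c)>300:
            b=cv2.boxPoints(cv2.minAreaRect(c)); e=np.sort(np.linalg.norm(b-np.roll(b,-1,0),axis=1))
            i=0 if np.linalg.norm(b[1]-b[0])<np.linalg.norm(b[2]-b[1]) else 1
            ends=np.array([(b[i]+b[(i+1)%4])/2,(b[(i+2)%4]+b[(i+3)%4])/2])
            p=plane(s,V,ends,.016); d=p[1]-p[0]
            print(n,"cell",p.mean(0).round(4),"len",np.linalg.norm(d).round(4),"yaw",np.round(np.arctan(-d[0]/d[1]),3))
E
python3 meas.py
```

```text
charger [0.6535 0.0943 0.0864] [ 0.4  0.6  0.1  0.2 -0.5 -0.9  0.   1.1 -0.   0.8  0.  -1.4] [[0.4, 0.6], [0.1, 0.2], [-0.5, -0.9], [1.0, 1.1], [-1.4, 0.8], [2.4, -1.4]]
btn [[ 0.635  -0.0127  0.045 ]]
cleaner ctr,ends [[0.6896, 0.1157, 0.07], [0.6723, 0.0731, 0.07], [0.6686, 0.1566, 0.07], [0.7103, 0.0864, 0.07], [0.7081, 0.1595, 0.07]]
w1 cell [0.4285 0.058  0.016 ] len 0.0688 yaw -0.126
w1 cell [0.425  0.1404 0.016 ] len 0.0676 yaw -0.001
w1 cell [0.4242 0.3016 0.016 ] len 0.0768 yaw 0.045
top cell [0.4247 0.3001 0.016 ] len 0.067 yaw 0.039
top cell [0.4285 0.097  0.016 ] len 0.1485 yaw 0.005
```

```bash
cat >> h.py <<'E'
def blue(s,V,z=.07):
    m=cv2.inRange(cv2.cvtColor(s["pixels"],cv2.COLOR_RGB2HSV),(104,130,60),(118,255,255))
    c=max(cv2.findContours(m,cv2.RETR_EXTERNAL,cv2.CHAIN_APPROX_NONE)[0],key=cv2.contourArea)
    (u,v),wh,a=cv2.minAreaRect(c); return plane(s,V,[(u,v)],z)[0].round(4),np.round(wh,1),round(a,1)
CH=np.array([.6535,.0943,.0864])
def ch(x,y,z):
    c,s=np.cos(CH[2]),np.sin(CH[2]); return np.array([CH[0]+(c*x-s*y)/1000,CH[1]+(s*x+c*y)/1000,z/1000])
E
python3 - <<'E'
from rig import bot
from h import *
s,V=pickle.load(open("pics/w2.pkl","rb"));print(blue(s,V))
s,V=snap(bot,"wrist","w3");b=blue(s,V);print(b)
if np.hypot(b[0][0]-.69,b[0][1]-.1157)<.015:
    y=np.pi/2+.06
    f=lambda:np.round(bot.get_contact_force(),2)
    bot.movep([.690,.115,.15],quat(down(y))); bot.set_gripper(.7,40)
    bot.move_straight([.690,.115,.061],.12); print(f())
    bot.set_gripper(0,40); print("gap",bot.get_finger_gap(),f())
    bot.move_straight([.690,.115,.19],.15); print("gap",bot.get_finger_gap(),f())
    bot.movep([.455,-.045,.12],quat(down(.06)))
    bot.move_straight([.455,-.045,.024],.1); print("gap",bot.get_finger_gap(),f(),bot.get_ee_pos())
    s,V=snap(bot,"top","t1"); print(bot.get_clock())
E
```

```text
(array([0.6894, 0.1156, 0.07  ]), array([33.1, 89.3]), 87.6)
(array([0.6894, 0.1156, 0.07  ]), array([33. , 88.4]), 87.7)
[-0.34  0.35  0.05]
gap 0.38837106449310027 [0.93 0.27 4.59]
gap 0.38642863700995245 [-0.61 -0.18 -1.52]
gap 0.38833156750059233 [-0.05 -0.09 -0.38] [ 0.4557481  -0.04509115  0.02459586]
10.625
```

View pics/t1.png

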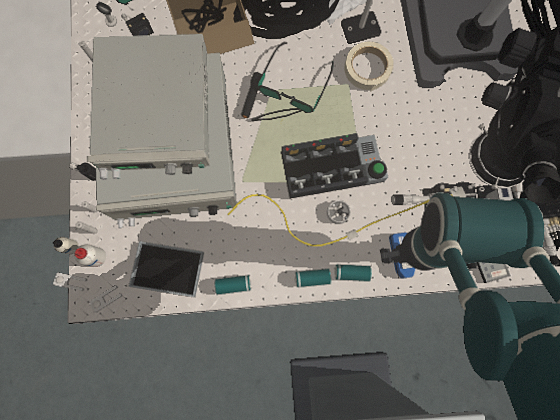

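The view shows the charger cleared and the cleaner held just above the bench at about (402,255), with the cells undisturbed. Next I lower and release it, then pick up the rightmost cell and weigh it.

```bash
cat >> h.py <<'E'
from rig import bot
def f(n=6):
    a=[]
    for _ in range(n): a.append(bot.get_contact_force()); bot.pause(.04)
    return np.mean(a,0)
def pick(x,y,yaw):
    """yaw = tool yaw parallel to the cell axis; returns mass estimate (kg), finger gap"""
    q=quat(down(yaw))
    bot.movep([x,y,.11],q); bot.set_gripper(.62,40); f0=f(12)
    bot.move_straight([x,y,.0165],.12); bot.set_gripper(0,40)
    bot.move_straight([x,y,.12],.12); bot.pause(.3); f1=f(12)
    return (f0-f1)[2]/9.81, bot.get_finger_gap(), f0.round(2), f1.round(2)
E
python3 - <<'E'
from h import *
bot.move_straight([.455,-.045,.0222],.03); print(f().round(2))
bot.set_gripper(.6); bot.move_straight([.455,-.045,.12],.15)
print(pick(.4285,.058,np.pi/2-.126))
s,V=snap(bot,"wrist","w4"); print(bot.get_clock())
E
```

```text
[ 0.1   0.01 -0.31]
(np.float64(0.03079112156024275), 0.358912348183019, array([0.01, 0.02, 0.03]), array([ 0.1 ,  0.1 , -0.27]))
17.1417
```

View pics/w4.png

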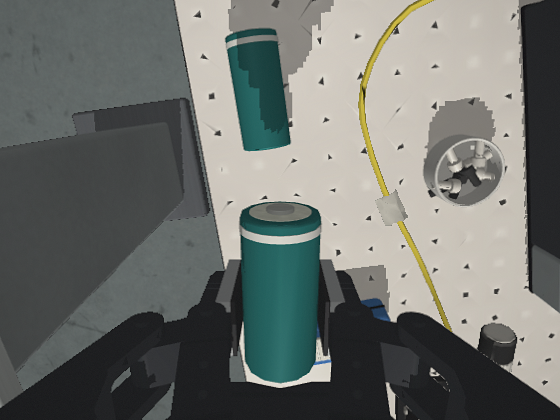

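The cell is held centrally, and the button end is towards the top of the image. The reading suggests a dummy (about 30 g, noisy), so I'll average for longer.

Run:
```python
from h import *
a=[]
for _ in range(30): a.append(bot.get_contact_force()[2]); bot.pause(.04)
print(np.mean(a),np.std(a),bot.get_clock())
t=pickle.load(open("pics/top0.pkl","rb"))
P=np.array([(.525,.48),(.502,.354),(.409,.378),(.433,.503)]);print(P.mean(0))
s,V=pickle.load(open("pics/w1.pkl","rb"));print(plane(s,V,[(495,169),(469,243),(558,255)],.017).round(4))
```

```text
-0.3749692122366762 0.46466284845392025 18.3917
[0.46725 0.42875]
[[0.4052 0.3715 0.017 ]
 [0.5061 0.3538 0.017 ]
 [0.5245 0.4818 0.017 ]]
```

0.37 N, with a standard error of about 0.08 N, makes it a dummy. It goes in the tray.

```bash
cat >> h.py <<'E'
TR=np.array([.466,.428,-.17])
def tray(y):
    c,s=np.cos(TR[2]),np.sin(TR[2]); p=[TR[0]-s*y/1000,TR[1]+c*y/1000]
    bot.movep([*p,.11],quat(down(TR[2]+np.pi)))
    bot.move_straight([*p,.0215],.1); print("tray f",f().round(2),"gap",bot.get_finger_gap())
    bot.set_gripper(.45); bot.move_straight([*p,.12],.12)
E
python3 - <<'E'
from h import *
tray(-26)
print(pick(.425,.1405,np.pi/2)); 
a=[bot.pause(.04) or bot.get_contact_force()[2] for _ in range(20)]; print(np.mean(a))
s,V=snap(bot,"wrist","w5"); s,V=snap(bot,"top","t2"); print(bot.get_clock())
a=cv2.imread("pics/w5.png");b=cv2.imread("pics/t2.png")
cv2.imwrite("pics/m5.png",cv2.resize(np.hstack([a,b]),(800,300),interpolation=cv2.INTER_AREA))
E
```

```text
tray f [ 0.26 -0.07 -0.52] gap 0.3553071218113988
(np.float64(0.13667738880816355), 0.35555839119502924, array([ 0.22, -0.05,  0.16]), array([-0.21,  0.  , -1.18]))
-1.3193757125980585
28.025
```

View pics/m5.png

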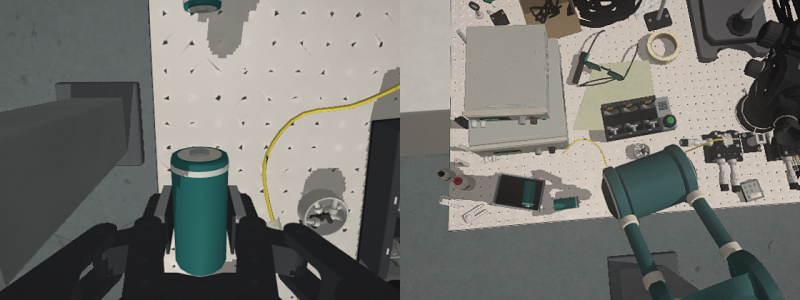

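The left half shows the cell held with its button end away; the right half shows the dummy in the tray. The reading of about 1.3 N means this one is real, so I'll insert it in bay 2, tilted and with force-sensed contact.

```bash
cat >> h.py <<'E'
C,S=np.cos,np.sin
def pose(xf,zf,th,ybay,d):
    """flat-end centre (mm, charger frame), tilt rad -> TCP pose"""
    t=np.array([xf+35*C(th)-.5*S(th),ybay,zf+35*S(th)+.5*C(th)])
    q=R.from_euler('z',CH[2])*R.from_euler('y',-th)*down(0 if d>0 else np.pi)
    return ch(*t),quat(q)
def fx(n=5):
    v=f(n); return v[0]*C(CH[2])+v[1]*S(CH[2]),v[2]
def go(xf,zf,th,y,d,vel): p,q=pose(xf,zf,th,y,d); bot.move_straight(p,vel,q)
def push(y,d,th=np.radians(18)):
    p,q=pose(-19,110,th,y,d); bot.movep(p,q)
    go(-19,60,th,y,d,.12); f0=np.array(fx(10))
    go(-19,40,th,y,d,.05); a=np.array(fx())-f0; print("down",a.round(2))
    if abs(a[1])>6: return None
    for x in np.arange(-21,-33,-1.5):
        go(x,40,th,y,d,.03); a=np.array(fx())-f0; print(x,a.round(2))
        if a[0]>1.8: break
    print("gap",bot.get_finger_gap(),"t",bot.get_clock()); return x
E
python3 - <<'E'
from h import *
print(push(0,1))
E
```

```text
down [-2.57  3.4 ]
-21.0 [-0.71  0.25]
-22.5 [-0.02 -0.03]
-24.0 [ 2.07 -0.36]
gap 0.35808477073244593 t 32.3583
-24.0
```

```bash
cat >> h.py <<'E'
def tip(x0,y,d,th=np.radians(18),dp=10):
    xf=x0-dp; go(xf,40,th,y,d,.04); print("pushed",np.round(fx(),2),"gap",bot.get_finger_gap())
    for k in np.linspace(1,0,7)[1:]:
        go(xf,34+6*k,th*k,y,d,.03); a=fx(); print(round(k,2),np.round(a,2))
        if a[1]>9 or a[0]<-6: print("stop"); return
    print("gap",bot.get_finger_gap(),"t",bot.get_clock())
E
python3 - <<'E'
from h import *
tip(-24,0,1)
snap(bot,"wrist","w6")
E
```

```text
pushed [ 4.83 -1.02] gap 0.3577693569384198
0.83 [4.86 2.18]
0.67 [4.76 2.65]
0.5 [5.38 2.29]
0.33 [5.43 2.14]
0.17 [2.92 6.14]
0.0 [-1.67 16.55]
stop
```

View pics/w6.png

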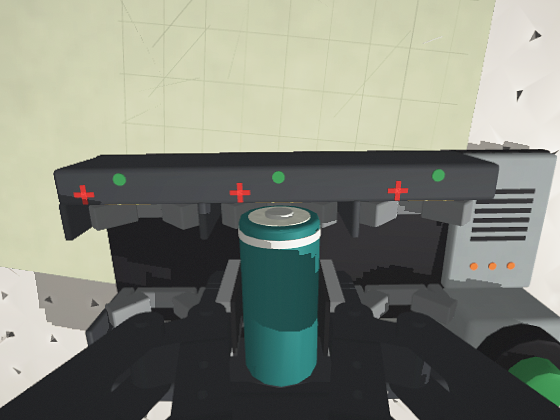

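Run:
```python
from h import *
p=bot.get_ee_pos();g,q=pose(-34,34,0,0,1)
print("err mm",((p-g)*1000).round(2), "rot err",(rot(bot.get_ee_rot())*rot(q).inv()).as_rotvec().round(4), bot.get_contact_force().round(2), bot.get_wrist_torque().round(3))
s,V=pickle.load(open("pics/w6.pkl","rb"))
def toch(P): 
    d=P[:,:2]-CH[:2]; c,s_=C(CH[2]),S(CH[2]); return np.c_[d@[c,s_],d@[-s_,c]].round(4)*1000
print("rail inner/outer edge z40",toch(plane(s,V,[(200,203),(360,202),(57,172),(497,165)],.040)))
print("button",toch(plane(s,V,[(280,212)],.034)),"cap edges z50",toch(plane(s,V,[(280,205),(280,216)],.050)))
im=cv2.imread("pics/w6.png")[190:400,170:390]; cv2.imwrite("pics/w6c.png",cv2.resize(im,None,fx=2.8,fy=2.8,interpolation=cv2.INTER_CUBIC))
```

```text
err mm [0.32 0.1  2.9 ] rot err [ 0.0001 -0.0014  0.0003] [-1.59 -0.96 15.99] [-0.047  0.184  0.06 ]
rail inner/outer edge z40 [[ 40.7  29.1]
 [ 41.1 -29.4]
 [ 52.3  80. ]
 [ 54.8 -77.8]]
button [[35.3 -0.2]] cap edges z50 [[42.8 -0.2]
 [38.9 -0.2]]
```

View pics/w6c.png

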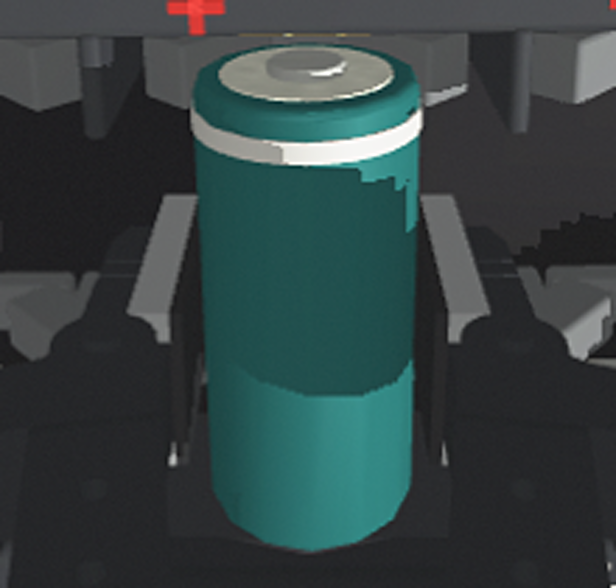

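The arm yielded 2.9 mm upward under 16 N, and the button is inside the rail (x about 35 mm). The fingers may be sitting on the rear saddle, because the cell is pushed far back. I'll ease up, shift 4 mm towards the rail and lower again with force monitoring.

Run:
```python
from h import *
g=lambda x,z:(go(x,z,0,0,1,.03),print((x,z),np.round(fx(),2),"ztcp",round(bot.get_ee_pos()[2]*1000,2)))
g(-34,38.5)
g(-30.5,38.5)
for z in (37,36,35,34): g(-30.5,z)
print(bot.get_wrist_torque().round(3),bot.get_clock())
```

```text
(-34, 38.5) [5.07 1.97] ztcp 38.93
(-30.5, 38.5) [4.12 0.35] ztcp 38.67
(-30.5, 37) [4.06 2.41] ztcp 37.67
(-30.5, 36) [1.37 8.01] ztcp 37.6
(-30.5, 35) [-0.85 12.61] ztcp 37.57
(-30.5, 34) [-2.98 17.62] ztcp 37.5
[0.025 0.472 0.128] 38.5833
```

Run:
```python
from h import *
go(-30.5,36.8,0,0,1,.03); print(np.round(fx(),2))
bot.set_gripper(.5); bot.pause(.2); print(np.round(fx(),2))
go(-30.5,100,0,0,1,.12)
s,V=snap(bot,"wrist","w7"); print(bot.get_clock())
im=cv2.imread("pics/w7.png")
for y in (0,57,-57):
  a=np.linspace(0,2*np.pi,60)
  for xx in (-30,38): # seated cell outline circles
    P=np.array([ch(xx,y+16*C(t),34+16*S(t)) for t in a]); cv2.polylines(im,[proj(s,V,P).astype(int)],True,(0,0,255) if y==0 else (255,255,0),1)
cv2.imwrite("pics/w7o.png",im)
```

```text
[2.46 5.99]
[ 0.17 -0.24]
40.45
```

View pics/w7o.png

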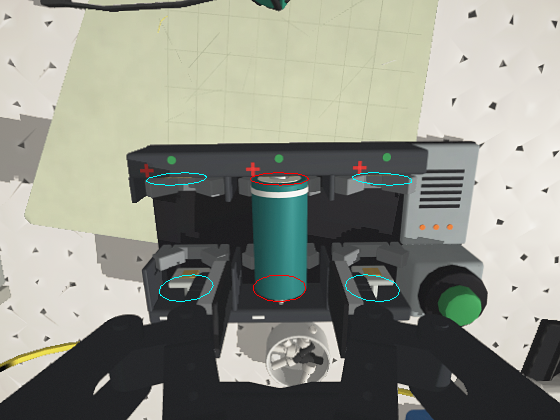

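The overlay of a correctly seated cell matches at both ends, so bay 2 is seated. The cell simply sat about 3 mm low in the grip. Next is the last cell, logging the TCP height when the grip closes.

Run:
```python
from h import *
x,y,q=.4245,.3005,quat(down(np.pi/2+.042))
p,_=pose(-30.5,120,0,0,1); bot.move_straight(p,.2)
bot.movep([x,y,.11],q); bot.set_gripper(.62,40); f0=f(12)
bot.move_straight([x,y,.0165],.12); print("z",bot.get_ee_pos(),f(3).round(1)); bot.set_gripper(0,40); print("z",bot.get_ee_pos(),f(3).round(1),bot.get_finger_gap())
bot.move_straight([x,y,.12],.12); bot.pause(.3); f1=f(30); print("N",(f1-f0)[2])
s,V=snap(bot,"wrist","w8"); print(bot.get_clock(),bot.get_finger_gap())
```

```text
z [0.42508558 0.30087936 0.0170827 ] [-0.1 -0.1  0.4]
z [0.42507365 0.30088126 0.01745227] [-1.1 -0.4  6.8] 0.35820505203152003
N -0.440736458648485
46.7667 0.3563177910037194
```

View pics/w8.png

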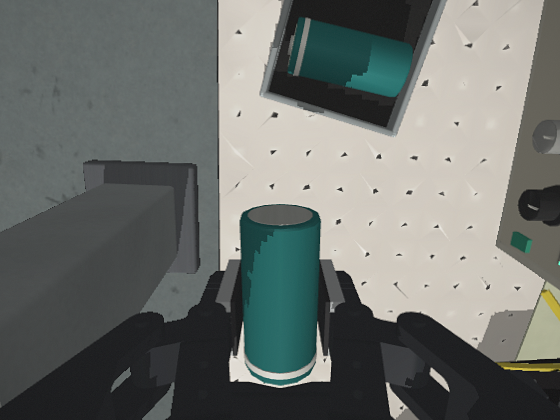

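0.44 N makes this a second dummy; the view shows the first one lying properly in the tray at (352,58). It goes in the other half.

Run:
```python
from h import *
s,V=pickle.load(open("pics/w8.pkl","rb")); P=plane(s,V,[(300,47),(400,73)],.019)
d=P[:,:2]-TR[:2]; c,s_=C(TR[2]),S(TR[2]); print("dummy1 in tray frame mm",(np.c_[d@[c,s_],d@[-s_,c]]*1000).round(1))
tray(28)
bot.movep([.44,.25,.30],quat(down(np.pi)))
snap(bot,"wrist","w9"); snap(bot,"top","t3"); snap(bot,"scene","s3"); print(bot.get_clock())
a=[cv2.imread(f"pics/{n}.png") for n in("w9","t3")]
cv2.imwrite("pics/m9.png",cv2.resize(np.vstack(a),(448,600) if 0 else (400,600),interpolation=cv2.INTER_AREA))
```

```text
dummy1 in tray frame mm [[-30.5 -26.5]
 [ 31.9 -27.7]]
tray f [-0.03  0.19 -0.39] gap 0.3576498135830573
51.5917
```

View pics/m9.png

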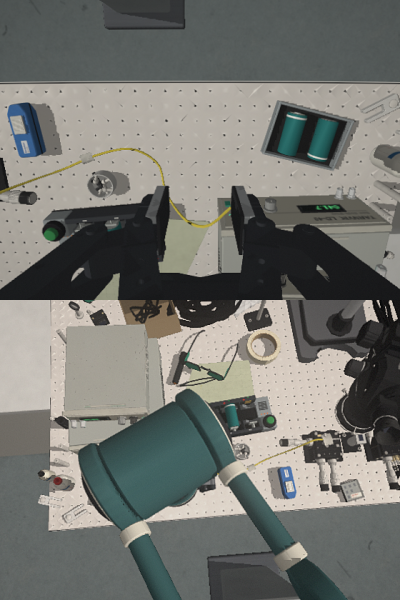

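Both dummies are in the tray at (292,135) and (325,140), the cleaner is on the bench at (27,130), and the cell is in bay 2. Next I triangulate the button and press it.

Run:
```python
from h import *
from scipy.optimize import least_squares
obs=[]
for n,guess in(("w2",(179,238)),("w7",(460,305))):
    s,V=pickle.load(open(f"pics/{n}.pkl","rb"))
    m=cv2.inRange(cv2.cvtColor(s["pixels"],cv2.COLOR_RGB2HSV),(50,100,40),(75,255,255))
    n_,l,st,ce=cv2.connectedComponentsWithStats(m); i=min([i for i in range(1,n_) if st[i,4]>60],key=lambda i:np.linalg.norm(ce[i]-guess)); print(ce[i],st[i])
    obs.append((s,V,ce[i]))
r=least_squares(lambda p:np.concatenate([(proj(s,V,p[None])-c)[0] for s,V,c in obs]),[.632,-.012,.045]);b=r.x;print(b.round(4),r.fun.round(1))
bot.movep([.55,.05,.2],quat(down(CH[2]+np.pi))); bot.set_gripper(0,40)
bot.movep([b[0],b[1],.1],quat(down(CH[2]+np.pi))); f0=f(15)[2]
z=b[2]+.014+.006
bot.move_straight([b[0],b[1],z],.1)
while z>.040:
    v=f(4)[2]-f0; print(round(z*1000,1),round(bot.get_ee_pos()[2]*1000,2),round(v,2))
    if v>12: break
    z-=.001; bot.move_straight([b[0],b[1],z],.03)
bot.pause(.2); bot.move_straight([b[0],b[1],.12],.1); print(bot.get_clock())
```

```text
[178.6037296  237.64102564] [167 226  24  24 429]
[459.65268065 304.64413364] [ 438  285   44   41 1287]
[ 0.6314 -0.0105  0.0525] [-0.  0. -0.  0.]
72.5 72.85 2.16
71.5 71.87 1.96
70.5 70.74 2.66
69.5 69.72 3.05
68.5 69.05 5.43
67.5 68.93 10.2
66.5 68.84 15.22
58.25
```

The force rose from about 2 N to 4 N, then hit a hard stop at 68.9 mm and reached 15 N, so the button is fully home. Final look before handing in.

Run:
```python
from h import *
bot.movep([.50,.08,.25],quat(down(np.pi)))
s,V=snap(bot,"wrist","w10"); print(bot.get_clock(),blue(s,V,.03))
im=s["pixels"][:,:,::-1].copy(); a=np.linspace(0,2*np.pi,60)
for xx in(-30,38):
    P=np.array([ch(xx,16*C(t),34+16*S(t)) for t in a]); cv2.polylines(im,[proj(s,V,P).astype(int)],True,(0,0,255),1)
cv2.imwrite("pics/w10o.png",im)
```

```text
59.1333 (array([ 0.4528, -0.041 ,  0.03  ]), array([93.9, 36. ]), 80.5)
```

View pics/w10o.png

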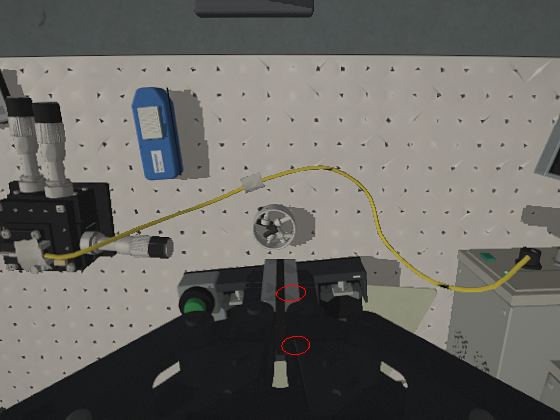

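The gripper blocks the bay in this view, and the cleaner is fine at (157,135). I'll repeat the earlier w7 viewpoint with the jaws open for the last look.

Run:
```python
from h import *
p,q=pose(-30.5,140,0,0,1); bot.movep(p,q); bot.set_gripper(.9)
s,V=snap(bot,"wrist","w11"); print(bot.get_clock())
im=s["pixels"][:,:,::-1].copy(); a=np.linspace(0,2*np.pi,60)
for z,col in((34,(0,0,255)),(38,(255,0,255))):
  for xx in(-30,38):
    P=np.array([ch(xx,16*C(t),z+16*S(t)) for t in a]); k,d=K(s)
    cv2.polylines(im,[(proj(s,V,P)*16).astype(int)],True,col,1,cv2.LINE_AA,4)
cv2.imwrite("pics/w11o.png",cv2.resize(im[150:330,150:450],None,fx=2.6,fy=2.6,interpolation=cv2.INTER_CUBIC))
```

```text
62.475
```

View pics/w11o.png

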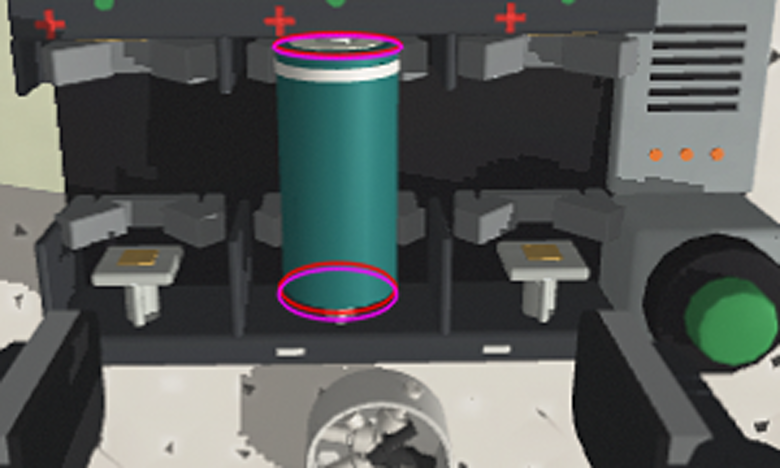

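The red (seated) outline matches the cell better than the magenta one (4 mm too high). The flat end is on the spring, the button end is at the rail, and the start button has sprung back. Handing in.

Run:
```python
from h import *
print(bot.finish_job(),bot.get_clock())
```

```text
the job is handed in; nothing more can be done
the job is handed in; nothing more can be done
```

I finished the job and handed it in at about 62 s on the robot's clock. I can't see the verdict.

- **Cleaner:** I lifted it off the charger and set it on the bench at about (0.453, -0.041). It was still there, well clear of the charger, at the last look.
- **Cells:** I found three. Two weighed about 0.4 N, so they are dummies and lie side by side in the grey tray. One weighed about 1.3 N, so it is real and is in bay 2, with its button end at the rail and its flat end on the spring.
- **Start button:** The force rose from about 2 N to 4 N, then hit a hard stop and reached 15 N, so it went fully home. It had sprung back in the last picture.

**Checks that disagreed:**
- **Seating:** While seating the real cell, the arm met a hard stop about 3 mm above the height I expected, at 16–18 N. I took this to mean the cell sat low in the grip, since the fingertips pressed on the bench when I picked up the last cell. After I let go, the outline of a fully seated cell matched the picture at both ends, better than an outline 4 mm higher.
- **Button height:** The button stopped about 2 mm above its height in the pictures even at full travel. That fits the fingertips reaching a few millimetres further than stated.

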